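# Unlock the tomato slicer, draw the pusher back and load it

### The arm

A 7-joint arm with a two-finger parallel gripper is mounted at the origin on a cart in front of the work surface, level with it; the furniture and walls round the work are solid. World frame = base frame: x ahead of the robot, y to its left, z up, the work surface at z = 0. Lengths are in m, angles in rad, forces in N, time in s.
With the tool pointing down it reaches from about 0.35 to 0.9 m from the base axis. Payload 8.1 kg.
Tool frame: the origin (TCP) lies on the centre line of the jaws, within the pads' length; the fingertips stand arm.tips_ahead ahead of it and the grasp point (between the pads) lies 8 mm behind it (arm.tips_ahead is the distance from the TCP to the fingertips, in m); z points along the fingers, y is the direction in which the jaws open and shut (so a half turn about z gives the same grasp; the last joint's range is limited). The gripper opens to 92 mm and grips with 3 to 60 N. Pads are 19 mm wide; open, the fingers measure 130 mm over their backs; the gripper's body (75 mm by 190 mm) begins 47 mm behind the grasp point.
Start: joints at [1.11, 0.434, 0.025, 1.573, -0.012, 1.134, -0.075], TCP at [0.219, -0.585, 0.238] pointing down, gripper open.
Joint ranges: [-2.62, 2.62], [-0.44, 2.09], [-1.27, 1.32], [0.08, 2.57], [-1.32, 4.46], [0.12, 2], [-2.74, 2.74]. Speed limits (rad/s): [2.22, 2.22, 3.01, 3.01, 3.14, 3.14, 3.14].

### API

Orientations are given as a rotation vector (axis times angle).
In Python, from cell import arm gives the robot as it stands. The module is installed in compiled form; this text tells all that it offers.
- The arm moves only by the tool jog_arm, never from a script. Its argument "moves" is a list of rows, each an object with "twist": the turn, a rotation vector about the tool's x, y, z in units of 10 degrees (1.0 is 10 degrees), a list of three; "xyz": the shift along the tool's x, y, z in units of 60 mm (1.0 is 60 mm), a list of three; "grip": the closure, from -1 (fully open) to 1 (shut). A call has 1 to 5 rows; each row is the pose to reach, as a shift and turn from the pose commanded when the call began, along the tool's axes at that moment; what a row does not reach only later rows make up. A row lasts 1/8 s, in which the tool goes at most 62.5 mm and 10.7 degrees, less where a joint would pass 70% of its speed; a pose out of reach is approached as far as the arm can. A call with a gripper value outside its range is refused whole. The fingers move at their own pace and stop on an object; "force" is the grip in N (left out, the last holds). Time passes only in rows, so rows that repeat a pose let the fingers close. It gives the time, the measured TCP pose, the force and the opening at its end, in the units of the state.
- arm.observe(): the state, without advancing time (a new reading comes with each control period).
- arm.get_image(name): name is "side" or "top" or "wrist"; returns the picture (480x640x3 uint8, blue, green, red); there is no depth.
- arm.camera_params(name): a dict with "mtx" (3x3 intrinsics, pixels), "T" (4x4, takes a point from camera to world coordinates); the wrist camera has in their place "T_tool_cam" (4x4, takes a point from camera to tool coordinates, whose origin is the TCP and whose axes are the flange's). Camera axes: x right, y down, z forward; pixel columns grow to the right and rows downward; lengths in m; the calibration is good to about 2 mm. The wrist camera is an equidistant fisheye: a pixel r from the principal point sees the ray r / f radians off the axis. A picture is of the moment at which its call begins: read the wrist's pose just before it. camera_params takes no time and is no camera call.
- arm.sign_off(): hands the job in, once; it reports no verdict.
The state is a dict: "clock": time; "joints": joint angles; "dq": joint speeds; "joint_efforts": joint torques, N m; "position": TCP position; "ee_rot": TCP orientation; "force": force on the tool from outside, world axes, zero at the start; "ft_torque": the same for the moment, N m; "width": opening from 0.0 (shut) to 1.0 (fully open).
Only numpy, scipy, OpenCV 4.12 (cv2) and the standard library are available. Lean on these libraries where they do the work, as an engineer would, in place of code of your own. Each camera call takes 0.05 s, during which the arm holds its last target. There are 200 camera calls.

### The job

Get the tomato slicer ready for the next order: draw its red lock bolt fully out so that the pusher is free, pull the pusher back by its black grip until it meets its end stop, and then stand the trimmed tomato from the side plate on its cut end in the open bay, between the pusher and the blades. Keep the fingers off the blades, and leave the two shakers standing.

Things in the scene. Friction and masses are not known exactly. Their poses are not given: they have to be found in the camera images.
- slicer: Aluminium hand tomato slicer, fixed to the table, 290 x 190 mm. Origin on the table under its middle; x points along its slide to the blades, y left, z up. Bed top at z = 60 mm, 130 wide; guide rods at y = +/-78 mm, tops at z = 61; blade uprights at x = 69 to 93, y = +/-61 to 83; bar over the blades, top at z = 152; front bar at x = -152, top at z = 67; bolt bracket out to y = -170.
- blades: Pack of level blades between the slicer's uprights, 18 mm deep (x), 122 wide, 80 high; origin at the middle of its underside, at x = 81 mm, y = 0, z = 61 mm of the slicer. Not to be touched with the fingers.
- bolt (a joint): Lock bolt, m: 0 = fully in (its flat steel tongue sits between two lugs of the pusher and holds it shut), 0.030 = fully out, at its stop; clear of the lugs from about 0.013. Grows as the knob moves along the slicer's -y axis. Stays where it is left; takes 2 to 3 N.
- knob (a point): On the axis of the bolt's red upright knob (round, 20 mm, z = 101 to 142 mm), at z = 125 mm. With the bolt in it is at x = -10, y = -120 mm of the slicer; moves with the bolt. Above z = 100 mm the knob is free all round, by 40 mm or more: staples (y = -101 and -163) and the pusher's lugs (y = -74 to -90) top out at z = 98 mm.
- pusher (a joint): Pusher carriage, m: 0 = shut, against the blades; 0.110 = fully back, at its end stop. Grows as the pusher moves along the slicer's -x axis. Stays where it is left; takes 3 to 4 N to move once the bolt is out.
- grip (a point): On the axis of the pusher's black upright grip (round, 25 to 30 mm, z = 116 to 198 mm), at z = 172 mm. With the pusher shut it is at x = 0, y = 0 of the slicer; moves with the pusher. The white comb-shaped pusher head lies 30 to 72 mm ahead of it (+x), 108 mm wide, top at z = 140 mm; above that, a finger fits between the grip and the bar over the blades.
- bay (a point): Middle of the bay floor when the pusher is fully back: x = 14, y = 0, z = 60 mm of the slicer. The bay then runs about 55 mm either way along x (blades on +x, pusher head on -x); the floor runs 65 mm either way along y, without side walls.
- tomato_mid (a point): Middle of the red trimmed plum tomato, 30 mm above its cut end. Round about its own z axis, 60 mm high, 54 mm in diameter at this height, flat cut underside of 40 mm diameter, about 0.1 kg. Starts standing upright on the side plate.
- side_plate: White side plate, 155 mm in diameter, rim 17 mm high, flat inner floor about 7 mm above the table. Loose. Origin at the middle of its underside.
- shaker_1: White shaker, 42 mm in diameter, 84 mm high, standing loose at the back. Origin at the middle of its underside, z axis up.
- shaker_2: Dark shaker with a white top, 42 mm in diameter, 84 mm high, standing loose at the back. Origin at the middle of its underside, z axis up.
There are look-alikes about, which are no part of the job. What is meant by the part that bears tomato_mid is not turquoise, and is the smaller of those in its own colour.

How it is judged:
On the way, in this order (a step that is already met when the one before it is completed fails the run):
1. the lock bolt is drawn fully out while the pusher is still shut (value of joint bolt above 0.024 m and value of joint pusher below 0.015 m), for 0.1 s.
2. the pusher is pulled fully back (value of joint pusher above 0.104 m), for 0.2 s.
At the end, for the whole second after the job is handed in: The bolt is out (at least 22 of its 30 mm), the pusher is back (at least 102 of its 110 mm), and the tomato stands upright (within 0.15 rad, cut end down) and released on the bay floor, its middle within 31 mm of the middle of the bay along the slide and 36 mm across it (value of joint bolt above 0.022 m and value of joint pusher above 0.102 m and x of tomato_mid in the frame of bay between -0.031 and 0.031 m and y of tomato_mid in the frame of bay between -0.036 and 0.036 m and z of tomato_mid in the frame of bay between 0.025 and 0.035 m and angle between tomato_mid's own z axis and vertical below 0.15 rad); the robot touches nothing.
It fails at once if the fingers press on the blades (contact force between the fingers and blades above 2 N).
It fails at once if a shaker is knocked over (angle between any of shaker_1, shaker_2's own z axis and vertical above 0.6 rad).
It also fails if it takes over 70 s, if anything falls off the work surface, if the arm or the gripper's body presses on something with over 40 N, if the wrist force passes 120 N, or if a joint passes its speed limit or range.

## Working session

There is one attempt and no reset: what is moved stays moved. The work goes in short steps, Python scripts to look and compute and a tool call to move; the robot and the scene stay as the last step left them, time stands still between calls to the robot, and variables do not carry over. Pictures are saved under pics/ and viewed, about 8 in all and at most 12, crops included, and the job is handed in when it is done.

Besides the shell and the picture viewer there is one more tool, called by a JSON object that holds its "name" and its "arguments", one argument or row to a line. jog_arm: Moves the arm, as the interface text tells. Its arguments: {"type":"object","properties":{"moves":{"type":"array","items":{"type":"object","properties":{"twist":{"type":"array","items":{"type":"number"}},"xyz":{"type":"array","items":{"type":"number"}},"grip":{"type":"number"}}}},"force":{"type":"number"}},"required":["moves"]}

```bash
mkdir -p pics; python3 - <<'E'
from cell import arm
import cv2, numpy as np
np.set_printoptions(precision=4,suppress=True)
print(arm.observe()); print(arm.tips_ahead)
for n in("side","top","wrist"):
    print(n,arm.camera_params(n))
a=arm.get_image("side");b=arm.get_image("top")
cv2.imwrite("pics/side.png",a);cv2.imwrite("pics/top.png",b)
E
```

```text
{'clock': 0.0, 'joints': array([ 1.1104,  0.4352,  0.025 ,  1.5741, -0.0116,  1.134 , -0.0751]), 'dq': array([ 0.0002,  0.0013,  0.0005,  0.0002, -0.0011,  0.0013,  0.0013]), 'joint_efforts': array([ -0.    , -66.7849,   0.9849, -31.4464,  -0.0605,   0.0427,
         0.0001]), 'position': array([ 0.2187, -0.585 ,  0.237 ]), 'ee_rot': array([-3.09  , -0.5586,  0.0006]), 'force': array([-0.0473,  0.1767, -0.6149]), 'ft_torque': array([-0.0463, -0.0276,  0.0403]), 'width': 1.0007516611121101}
0.011
side {'mtx': array([[524.3096,   0.    , 321.7235],
       [  0.    , 524.3096, 247.49  ],
       [  0.    ,   0.    ,   1.    ]]), 'T': array([[-0.9714, -0.0913,  0.219 ,  0.2331],
       [-0.2368,  0.435 , -0.8687,  1.1185],
       [-0.016 , -0.8958, -0.4442,  0.6723],
       [ 0.    ,  0.    ,  0.    ,  1.    ]])}
top {'mtx': array([[507.4491,   0.    , 318.4336],
       [  0.    , 507.4491, 250.8998],
       [  0.    ,   0.    ,   1.    ]]), 'T': array([[-0.0963, -0.9739,  0.2057,  0.2636],
       [-0.9954,  0.0943, -0.0195,  0.0527],
       [-0.0004, -0.2067, -0.9784,  1.3586],
       [ 0.    ,  0.    ,  0.    ,  1.    ]])}
wrist {'mtx': array([[371.6483,   0.    , 324.2109],
       [  0.    , 371.6483, 240.1261],
       [  0.    ,   0.    ,   1.    ]]), 'T_tool_cam': array([[-0.    , -0.9679, -0.2514,  0.0675],
       [ 1.    ,  0.0002, -0.001 ,  0.0003],
       [ 0.001 , -0.2514,  0.9679, -0.1463],
       [ 0.    ,  0.    ,  0.    ,  1.    ]])}
```

View pics/side.png

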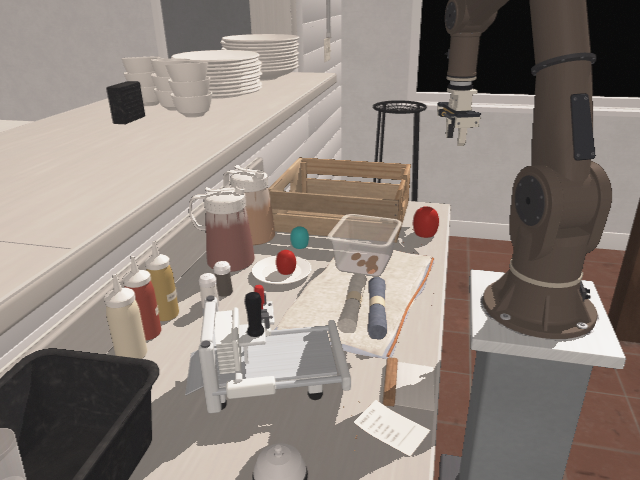

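View pics/top.png

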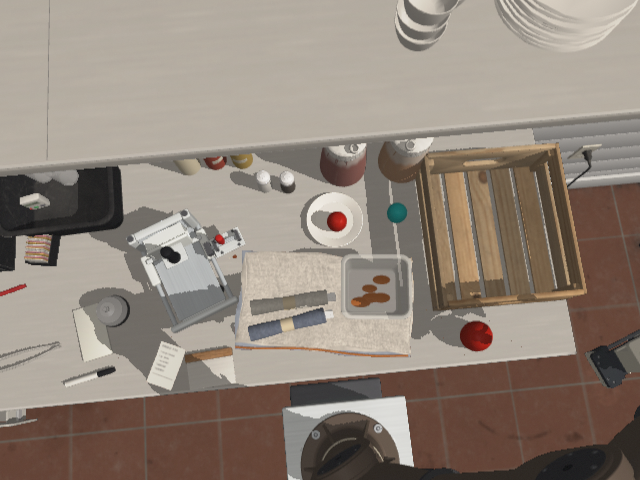

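The side view shows the slicer near (270,360), with the black grip at (255,312), the red knob at (260,295) and the tomato on its plate at (286,262). In the top view the grip is at (170,256), the knob at (219,239), the tomato at (337,221) and the shakers at (264,181) and (288,181). I'll enlarge these.

```bash
python3 - <<'E'
import cv2, numpy as np
a=cv2.imread("pics/side.png");b=cv2.imread("pics/top.png")
A=cv2.resize(a[240:415,190:360],None,fx=3.4,fy=3.4,interpolation=cv2.INTER_CUBIC)  # 578x595
B=cv2.resize(b[165:340,120:375],None,fx=3.1,fy=3.1,interpolation=cv2.INTER_CUBIC)
for im,x0,y0,f in((A,190,240,3.4),(B,120,165,3.1)):
    h,w=im.shape[:2]
    for x in range(x0-x0%20+20,int(x0+w/f),20): cv2.line(im,(int((x-x0)*f),0),(int((x-x0)*f),6),(0,0,255),2); cv2.putText(im,str(x),(int((x-x0)*f)-12,18),0,.4,(0,0,255),1)
    for y in range(y0-y0%20+20,int(y0+h/f),20): cv2.line(im,(0,int((y-y0)*f)),(6,int((y-y0)*f)),(0,0,255),2); cv2.putText(im,str(y),(8,int((y-y0)*f)+4),0,.4,(0,0,255),1)
cv2.imwrite("pics/sc.png",A);cv2.imwrite("pics/tc.png",B)
E
```

```text
(no output)
```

View pics/sc.png

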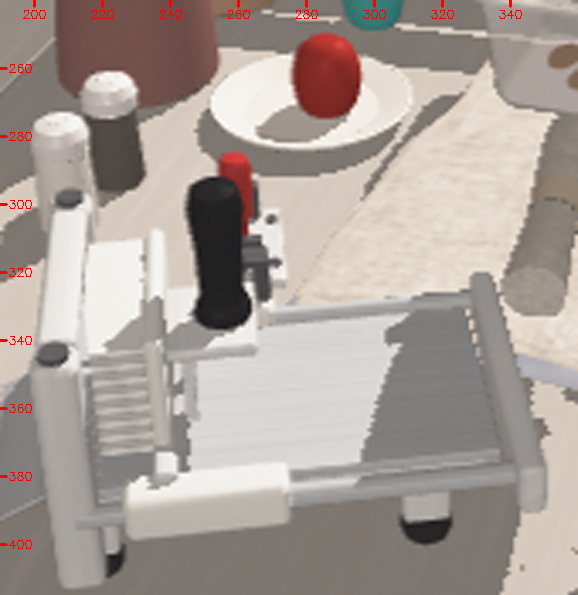

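View pics/tc.png

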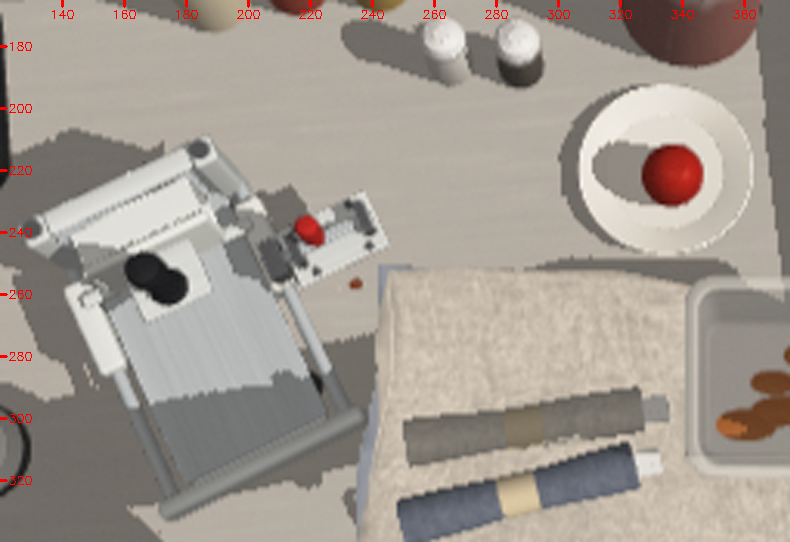

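The enlarged crops give these pixel positions:

| Item | Top view | Side view |
|---|---|---|
| Grip top | (167.4,252.1) | (253.2,295.3) |
| Knob top | (219,239) | (258.8,286.5) |
| Tomato centre | (336.8,221.8) | (285.9,262.4) |
| Upright caps | (185,213), (132,239) | (210.6,298), (205.6,343.5) |

Next I'll triangulate these and fit the slicer pose.

```bash
cat > h.py <<'E'
from cell import arm
import cv2, numpy as np
from scipy.optimize import least_squares
from scipy.spatial.transform import Rotation as R
np.set_printoptions(precision=4,suppress=True)
def P(n):
    c=arm.camera_params(n); return c["mtx"]@np.linalg.inv(c["T"])[:3]
def proj(n,p):
    q=P(n)@np.append(p,1); return q[:2]/q[2]
def tri(s,t):
    X=cv2.triangulatePoints(P("side"),P("top"),np.array(s,float).reshape(2,1),np.array(t,float).reshape(2,1)).ravel()
    return X[:3]/X[3]
def tool(p):   # world point -> current TCP axes, in units of 60 mm
    s=arm.observe(); return R.from_rotvec(s["ee_rot"]).inv().apply(np.array(p)-s["position"])/.06
E
python3 - <<'E'
from h import *
pts={"griptop":((253.2,295.3),(167.4,252.1),(0,0,.196)),
"gripbot":((255.3,331),(173.9,257.3),(0,0,.12)),
"knobtop":((258.8,286.5),(218.5,238.5),(-.01,-.12,.140)),
"upR":((210.6,298.2),(185.2,213.1),(.081,-.072,.152)),
"upL":((205.6,343.5),(131.6,239.2),(.081,.072,.152)),
"barR":((331.8,322.4),(236.1,298.9),None),"barL":((347.4,381.2),(174.8,329.5),None),
"tomato":((285.9,262.4),(336.8,221.8),None)}
for k,v in pts.items():
    X=tri(v[0],v[1]); print(k,X,"err",proj("side",X)-v[0],proj("top",X)-v[1])
def M(q,m): c,s=np.cos(q[2]),np.sin(q[2]); return np.array([q[0]+c*m[0]-s*m[1],q[1]+s*m[0]+c*m[1],m[2]])
def f(q): return np.concatenate([np.r_[proj("side",M(q,v[2]))-v[0],proj("top",M(q,v[2]))-v[1]] for v in pts.values() if v[2]])
r=least_squares(f,[.4,.3,0.4],loss="soft_l1"); q=r.x; print("slicer",q); print(f(q).reshape(-1,4))
for n,m in dict(knob=(-.01,-.12,.125),knobout=(-.01,-.15,.125),grip=(0,0,.172),gripback=(-.11,0,.172),bay=(.014,0,.06)).items(): print(n,M(q,m))
for n,a in (("sh1",(263.2,177)),("sh2",(287.4,178))):
    c=arm.camera_params("top");d=c["T"][:3,:3]@np.linalg.inv(c["mtx"])@np.r_[a,1];o=c["T"][:3,3];print(n,o+d*(.084-o[2])/d[2])
print(arm.observe()["position"],R.from_rotvec(arm.observe()["ee_rot"]).as_matrix())
E
```

```text
griptop [0.5423 0.3839 0.19  ] err [0.85  0.217] [-0.2115 -0.6677]
gripbot [0.5435 0.3884 0.1174] err [0.2112 0.0519] [-0.0489 -0.1615]
knobtop [0.5765 0.2715 0.1386] err [0.6406 0.1615] [-0.1707 -0.5461]
upR [0.6455 0.3479 0.1489] err [0.2559 0.0771] [-0.0744 -0.2057]
upL [0.5926 0.4816 0.1493] err [0.8264 0.2405] [-0.2072 -0.5854]
barR [0.4329 0.2495 0.059 ] err [0.4417 0.0746] [-0.0831 -0.3714]
barL [0.3696 0.4106 0.0528] err [-0.0843 -0.0123] [0.0121 0.0614]
tomato [ 0.619  -0.0307  0.0313] err [0.3465 0.0797] [-0.1012 -0.3522]
slicer [0.5424 0.3876 0.3684]
[[-0.1933 -1.6194 -2.5437 -1.0805]
 [ 0.8256 -1.3119  0.0142  0.0244]
 [ 0.5764 -0.2719 -0.5025 -0.5862]
 [ 0.4763 -0.7902 -1.0508  0.1144]
 [ 0.3311 -0.1966 -1.5783 -0.5296]]
knob [0.5763 0.2721 0.125 ]
knobout [0.5871 0.2441 0.125 ]
grip [0.5424 0.3876 0.172 ]
gripback [0.4398 0.348  0.172 ]
bay [0.5555 0.3927 0.06  ]
sh1 [0.7448 0.1537 0.084 ]
sh2 [0.7359 0.0902 0.084 ]
[ 0.2187 -0.585   0.237 ] [[ 0.9367  0.3501 -0.0006]
 [ 0.3501 -0.9367  0.0013]
 [-0.0001 -0.0014 -1.    ]]
```

{"name": "jog_arm", "arguments": {
  "moves": [
    {"xyz": [0.68,-0.73,-0.5],"twist": [0,0,-1],"grip": -1},
    {"xyz": [1.3,-1.4,-1],"twist": [0,0,-2],"grip": -1},
    {"xyz": [2.0,-2.1,-1],"twist": [0,0,-3],"grip": -1},
    {"xyz": [2.7,-2.8,-1],"twist": [0,0,-4],"grip": -1},
    {"xyz": [3.4,-3.5,-1],"twist": [0,0,-5],"grip": -1}
  ],
  "force": 30
}}

```text
clock: 0.72
position: [0.3368, -0.3153, 0.2977]
ee_rot: [2.56, 1.82, -0.0]
force: [0.8, -0.4, 0.4]
width: 0.999
```

```bash
python3 - <<'E'
from h import *
s=arm.observe();print(s["clock"],s["position"],s["joints"],tool((.576,.272,.22)),R.from_rotvec(s["ee_rot"]).as_matrix()[:,0])
E
```

```text
0.725 [ 0.3368 -0.3153  0.2977] [ 0.8794  0.1355 -0.2732  1.8414  0.0399  1.1698  0.2584] [10.5551  0.5506  1.2923] [ 0.3284  0.9446 -0.0003]
```

{"name": "jog_arm", "arguments": {
  "moves": [
    {"xyz": [1,0.05,0],"twist": [0,0,-1],"grip": -1},
    {"xyz": [2,0.1,0],"twist": [0,0,-2],"grip": -1},
    {"xyz": [3,0.15,0],"twist": [0,0,-3],"grip": -1},
    {"xyz": [4,0.2,0],"twist": [0,0,-4],"grip": -1},
    {"xyz": [5,0.25,0.2],"twist": [0,0,-4],"grip": -1}
  ]
}}

```text
clock: 1.35
position: [0.4515, -0.0379, 0.2862]
ee_rot: [1.787, 2.582, 0.001]
force: [1.5, -1.2, -0.1]
width: 1.001
```

```bash
python3 - <<'E'
from h import *
s=arm.observe();print(s["clock"],s["position"],s["joints"],tool((.576,.272,.22)),R.from_rotvec(s["ee_rot"]).as_matrix()[:,0])
E
```

```text
1.35 [ 0.4515 -0.0379  0.2862] [ 0.4938  0.1638 -0.5982  1.8588  0.1016  1.1473  0.2199] [4.1044 3.7585 1.1046] [-0.3521  0.936  -0.0011]
```

{"name": "jog_arm", "arguments": {
  "moves": [
    {"xyz": [0.74,0.68,0.1],"grip": -0.3},
    {"xyz": [1.5,1.36,0.2],"grip": -0.3},
    {"xyz": [2.2,2.04,0.4],"grip": -0.3},
    {"xyz": [2.95,2.7,0.6],"grip": -0.3},
    {"xyz": [3.7,3.4,0.8],"grip": -0.3}
  ]
}}

```text
invalid input at $.moves[0]: expected keys twist, xyz, grip
```

{"name": "jog_arm", "arguments": {
  "moves": [
    {"xyz": [0.4,0.36,0.3],"grip": -0.3},
    {"xyz": [0.4,0.36,0.3],"grip": -0.3}
  ]
}}

```text
invalid input at $.moves[0]: expected keys twist, xyz, grip
```

```bash
python3 - <<'E'
from h import *
s=arm.observe();print(s["clock"],s["position"],s["width"],tool((.576,.272,.12)),R.from_rotvec(s["ee_rot"]).as_matrix()[:,0])
cv2.imwrite("pics/w1.png",arm.get_image("wrist"))
# expected pixel of knob top in wrist
c=arm.camera_params("wrist");T=c["T_tool_cam"]
for p in((.576,.272,.14),(.5424,.3876,.198)):
    q=tool(p)*.06; v=T[:3,:3].T@(q-T[:3,3]); th=np.arctan2(np.hypot(v[0],v[1]),v[2]); print(c["mtx"][:2,2]+371.65*th*v[:2]/np.hypot(v[0],v[1]))
E
```

```text
1.35 [ 0.4515 -0.0379  0.2862] 1.0005312066456324 [4.1063 3.756  2.7712] [-0.3521  0.936  -0.0011]
[561.0911 -13.4443]
[ 578.0956 -131.2563]
```

View pics/w1.png

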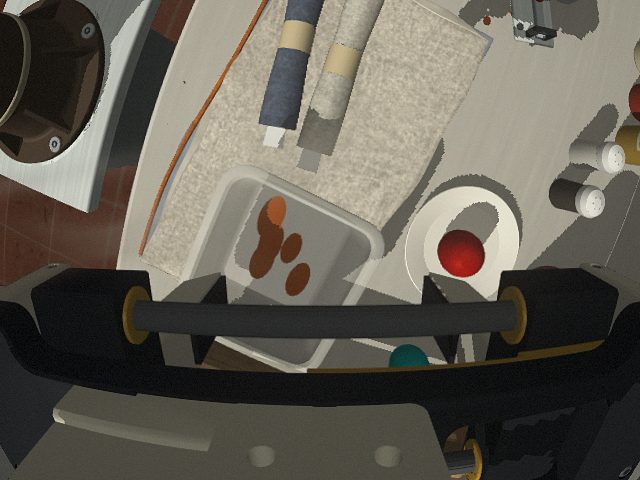

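The move calls were refused because every row needs a twist. The picture was taken from the old pose and shows the tomato at (461,253) and the shaker tops at (612,157) and (591,202). I'll resend the moves.

{"name": "jog_arm", "arguments": {
  "moves": [
    {"twist": [0,0,0],"xyz": [0.74,0.68,0.1],"grip": -0.3},
    {"twist": [0,0,0],"xyz": [1.5,1.36,0.2],"grip": -0.3},
    {"twist": [0,0,0],"xyz": [2.2,2.04,0.4],"grip": -0.3},
    {"twist": [0,0,0],"xyz": [2.95,2.7,0.6],"grip": -0.3},
    {"twist": [0,0,0],"xyz": [3.7,3.4,0.8],"grip": -0.3}
  ]
}}

```text
clock: 2.02
position: [0.5645, 0.2409, 0.2369]
ee_rot: [1.792, 2.58, -0.001]
force: [0.2, -0.2, 0.8]
width: 0.648
```

{"name": "jog_arm", "arguments": {
  "moves": [
    {"twist": [0,0,0],"xyz": [0.4,0.36,0.3],"grip": -0.3},
    {"twist": [0,0,0],"xyz": [0.4,0.36,0.3],"grip": -0.3}
  ]
}}

```text
clock: 2.28
position: [0.5746, 0.2721, 0.2173]
ee_rot: [-1.784, -2.582, 0.004]
force: [-0.4, 0.3, 0.4]
width: 0.651
```

```bash
cat >> h.py <<'E'
def wpix(p):
    c=arm.camera_params("wrist");T=c["T_tool_cam"];q=tool(p)*.06; v=T[:3,:3].T@(q-T[:3,3]); h=np.hypot(v[0],v[1]); return c["mtx"][:2,2]+c["mtx"][0,0]*np.arctan2(h,v[2])*v[:2]/h
E
python3 - <<'E'
from h import *
s=arm.observe();print(s["clock"],s["position"],s["width"],tool((.576,.272,.12)),R.from_rotvec(s["ee_rot"]).as_matrix()[:,0])
for p in((.576,.272,.142),(.5424,.3876,.198)): print(wpix(p))
cv2.imwrite("pics/w2.png",arm.get_image("wrist"))
E
```

```text
2.275 [0.5746 0.2721 0.2173] 0.6514771208479528 [-0.0112  0.0273  1.6223] [-0.3536  0.9354  0.0013]
[326.4342 256.1137]
[348.086   32.3202]
```

View pics/w2.png

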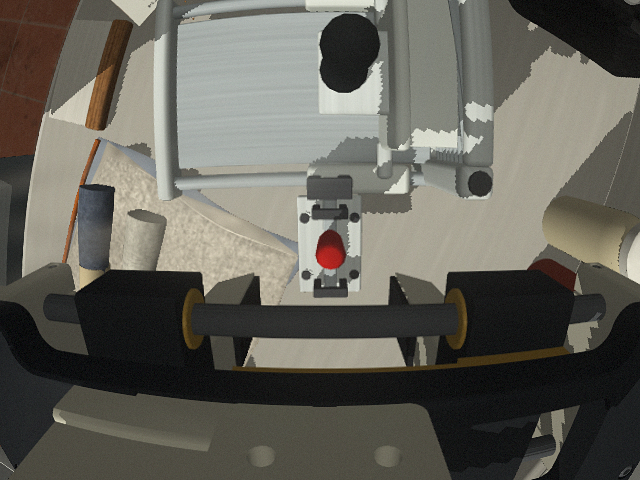

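The knob top is at (331,258) against a predicted (326,256), about 3 mm off along the jaws. The grip top is at (350,40) against a predicted (348,32). I'll descend onto the knob.

{"name": "jog_arm", "arguments": {
  "moves": [
    {"twist": [0,0,0],"xyz": [0,0.07,0.8],"grip": -0.3},
    {"twist": [0,0,0],"xyz": [0,0.07,1.57],"grip": -0.3},
    {"twist": [0,0,0],"xyz": [0,0.07,1.57],"grip": 1},
    {"twist": [0,0,0],"xyz": [0,0.07,1.57],"grip": 1},
    {"twist": [0,0,0],"xyz": [0,0.07,1.57],"grip": 1}
  ],
  "force": 30
}}

```text
clock: 2.95
position: [0.5809, 0.2716, 0.1282]
ee_rot: [1.791, 2.579, 0.005]
force: [0.2, -0.6, 0.9]
width: 0.375
```

{"name": "jog_arm", "arguments": {
  "moves": [
    {"twist": [0,0,0],"xyz": [0,0,0],"grip": 1},
    {"twist": [0,0,0],"xyz": [0,0,0],"grip": 1}
  ]
}}

```text
clock: 3.2
position: [0.5792, 0.271, 0.1268]
ee_rot: [1.791, 2.581, -0.001]
force: [-6.2, -4.2, 8.4]
width: 0.202
```

{"name": "jog_arm", "arguments": {
  "moves": [
    {"twist": [0,0,0],"xyz": [-0.15,0,0],"grip": 1},
    {"twist": [0,0,0],"xyz": [-0.3,0,0],"grip": 1},
    {"twist": [0,0,0],"xyz": [-0.45,0,0],"grip": 1},
    {"twist": [0,0,0],"xyz": [-0.53,0,0],"grip": 1},
    {"twist": [0,0,0],"xyz": [-0.53,0,0],"grip": 1}
  ]
}}

```text
clock: 3.82
position: [0.59, 0.2433, 0.1267]
ee_rot: [-1.788, -2.581, -0.003]
force: [-4.3, 2.6, 5.7]
width: 0.206
```

{"name": "jog_arm", "arguments": {
  "moves": [
    {"twist": [0,0,0],"xyz": [-0.08,0,0],"grip": 1},
    {"twist": [0,0,0],"xyz": [-0.08,0,0],"grip": 1}
  ]
}}

```text
clock: 4.08
position: [0.59, 0.243, 0.1267]
ee_rot: [-1.781, -2.581, -0.008]
force: [-7.5, 13.8, 1.9]
width: 0.203
```

{"name": "jog_arm", "arguments": {
  "moves": [
    {"twist": [0,0,0],"xyz": [0.08,0,0],"grip": -0.3},
    {"twist": [0,0,0],"xyz": [0.08,0,0],"grip": -0.3},
    {"twist": [0,0,0],"xyz": [0.08,0,0],"grip": -0.3},
    {"twist": [0,0,0],"xyz": [0.08,0,-1],"grip": -0.3},
    {"twist": [0,0,0],"xyz": [0.08,0,-2],"grip": -0.3}
  ]
}}

```text
clock: 4.7
position: [0.5908, 0.2404, 0.2465]
ee_rot: [-1.791, -2.58, 0.002]
force: [-0.0, 0.6, 0.4]
width: 0.643
```

```bash
python3 - <<'E'
from h import *
s=arm.observe();print(s["clock"],s["position"],s["width"],tool((.545,.385,.166)),R.from_rotvec(s["ee_rot"]).as_matrix()[:,0])
E
```

```text
4.7 [0.5908 0.2404 0.2465] 0.6425460825257739 [2.5244 0.1286 1.3405] [-0.3494  0.937  -0.0002]
```

{"name": "jog_arm", "arguments": {
  "moves": [
    {"twist": [0,0,0],"xyz": [0.9,0.05,0],"grip": -0.3},
    {"twist": [0,0,0],"xyz": [1.8,0.1,0],"grip": -0.3},
    {"twist": [0,0,0],"xyz": [2.5,0.13,0],"grip": -0.3},
    {"twist": [0,0,0],"xyz": [2.5,0.13,0.6],"grip": -0.3},
    {"twist": [0,0,0],"xyz": [2.5,0.13,1.3],"grip": -0.3}
  ]
}}

```text
clock: 5.32
position: [0.5461, 0.3852, 0.1674]
ee_rot: [1.79, 2.581, 0.003]
force: [-0.3, -1.0, -0.9]
width: 0.646
```

{"name": "jog_arm", "arguments": {
  "moves": [
    {"twist": [0,0,0],"xyz": [0,0,0],"grip": 1},
    {"twist": [0,0,0],"xyz": [0,0,0],"grip": 1},
    {"twist": [0,0,0],"xyz": [0,0,0],"grip": 1}
  ],
  "force": 40
}}

```text
clock: 5.7
position: [0.5466, 0.3853, 0.1697]
ee_rot: [1.791, 2.58, 0.005]
force: [0.4, -0.1, 0.7]
width: 0.378
```

{"name": "jog_arm", "arguments": {
  "moves": [
    {"twist": [0,0,0],"xyz": [0,0,0],"grip": 1},
    {"twist": [0,0,0],"xyz": [0,0,0],"grip": 1}
  ]
}}

```text
clock: 5.95
position: [0.5451, 0.3848, 0.1694]
ee_rot: [1.79, 2.581, 0.0]
force: [-5.4, -3.0, 7.7]
width: 0.301
```

{"name": "jog_arm", "arguments": {
  "moves": [
    {"twist": [0,0,0],"xyz": [0,-0.3,0],"grip": 1},
    {"twist": [0,0,0],"xyz": [0,-0.7,0],"grip": 1},
    {"twist": [0,0,0],"xyz": [0,-1.1,0],"grip": 1},
    {"twist": [0,0,0],"xyz": [0,-1.5,0],"grip": 1},
    {"twist": [0,0,0],"xyz": [0,-1.75,0],"grip": 1}
  ]
}}

```text
clock: 6.58
position: [0.4487, 0.347, 0.1694]
ee_rot: [1.791, 2.577, 0.004]
force: [5.9, -2.2, 5.0]
width: 0.307
```

{"name": "jog_arm", "arguments": {
  "moves": [
    {"twist": [0,0,0],"xyz": [0,-0.06,0],"grip": 1},
    {"twist": [0,0,0],"xyz": [0,-0.12,0],"grip": 1},
    {"twist": [0,0,0],"xyz": [0,-0.15,0],"grip": 1},
    {"twist": [0,0,0],"xyz": [0,-0.15,0],"grip": 1}
  ]
}}

```text
clock: 7.08
position: [0.4425, 0.3446, 0.1694]
ee_rot: [1.792, 2.576, 0.008]
force: [10.5, -1.8, 0.1]
width: 0.305
```

{"name": "jog_arm", "arguments": {
  "moves": [
    {"twist": [0,0,0],"xyz": [0,0.08,0],"grip": -0.3},
    {"twist": [0,0,0],"xyz": [0,0.08,0],"grip": -0.3},
    {"twist": [0,0,0],"xyz": [0,0.08,0],"grip": -0.3},
    {"twist": [0,0,0],"xyz": [0,0.08,-1],"grip": -0.3},
    {"twist": [0,0,0],"xyz": [0,0.08,-2],"grip": -0.3}
  ]
}}

```text
clock: 7.7
position: [0.4426, 0.3463, 0.2886]
ee_rot: [-1.789, -2.581, 0.002]
force: [0.8, 0.4, -0.8]
width: 0.651
```

```bash
python3 - <<'E'
from h import *
s=arm.observe();print(s["clock"],s["position"],s["joints"],s["width"],R.from_rotvec(s["ee_rot"]).as_matrix()[:,0],tool((.619,-.031,.26)))
cv2.imwrite("pics/s2.png",arm.get_image("side"));cv2.imwrite("pics/t2.png",arm.get_image("top"))
def ray(n,a,z):
    c=arm.camera_params(n);d=c["T"][:3,:3]@np.linalg.inv(c["mtx"])@np.r_[a,1];o=c["T"][:3,3];return o+d*(z-o[2])/d[2]
print("jug side base L,R,bottom",ray("side",(207,262),0),ray("side",(253,262),0),ray("side",(230,271),0))
print("jug2",ray("side",(272,238),0),ray("side",(255,245),0))
print("jug top front", [ray("top",(343,186),z) for z in(0,.05,.1)])
a=cv2.imread("pics/s2.png")[180:410,190:420];b=cv2.imread("pics/t2.png")[130:350,110:420]
cv2.imwrite("pics/c2.png",np.hstack([cv2.resize(a,(390,390)),cv2.resize(b,(410,291)).copy() if 0 else cv2.copyMakeBorder(cv2.resize(b,(410,291)),0,99,0,0,0)]))
E
```

```text
7.7 [0.4426 0.3463 0.2886] [-0.2424  0.3851 -0.7119  1.6091  0.2608  1.2468 -0.6435] 0.6507413860867094 [-0.351   0.9364  0.0001] [-6.92    0.5461  0.4757]
jug side base L,R,bottom [ 0.8529 -0.0441  0.    ] [ 0.7283 -0.0706  0.    ] [ 0.7705 -0.0094  0.    ]
jug2 [ 0.7263 -0.2282  0.    ] [ 0.7599 -0.1723  0.    ]
jug top front [array([ 0.7283, -0.061 ,  0.    ]), array([ 0.7112, -0.0568,  0.05  ]), array([ 0.6941, -0.0526,  0.1   ])]
```

View pics/c2.png

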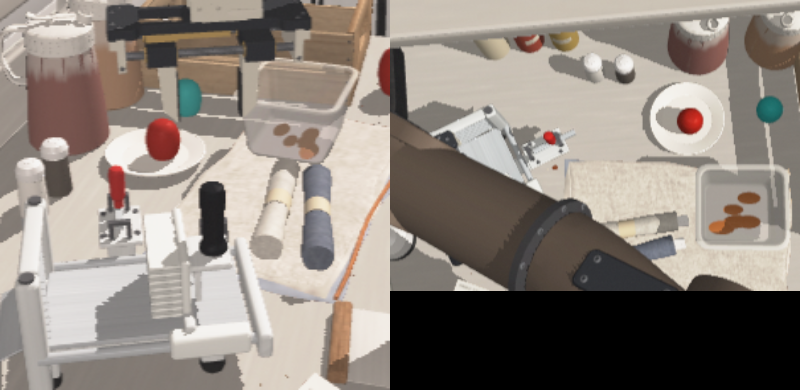

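The bolt shows drawn out, with the knob at its outer position, and the pusher head is back over the bed with the bay open. The tomato is still on the plate. The jug's front edge is at x ≈ 0.73, which clears the gripper at the tomato. I'll move over the tomato.

{"name": "jog_arm", "arguments": {
  "moves": [
    {"twist": [0,0,1],"xyz": [-1,0.1,0],"grip": -1},
    {"twist": [0,0,2],"xyz": [-2,0.2,0],"grip": -1},
    {"twist": [0,0,3],"xyz": [-3,0.3,0],"grip": -1},
    {"twist": [0,0,4],"xyz": [-4,0.4,0],"grip": -1},
    {"twist": [0,0,5],"xyz": [-5,0.5,0.2],"grip": -1}
  ]
}}

```text
clock: 8.43
position: [0.5774, 0.0746, 0.2762]
ee_rot: [2.717, 1.575, 0.003]
force: [1.1, 0.5, -0.2]
width: 0.998
```

```bash
python3 - <<'E'
from h import *
s=arm.observe();print(s["clock"],s["position"],s["joints"],R.from_rotvec(s["ee_rot"]).as_matrix()[:,0],tool((.619,-.031,.2)))
E
```

```text
8.425 [0.5774 0.0746 0.2762] [ 0.095   0.3748 -0.4359  1.5984  0.1665  1.2034 -0.8941] [0.4969 0.8678 0.0013] [-1.1844  1.474   1.2699]
```

{"name": "jog_arm", "arguments": {
  "moves": [
    {"twist": [0,0,1],"xyz": [-0.6,0.7,0.3],"grip": -1},
    {"twist": [0,0,2],"xyz": [-1.18,1.47,0.6],"grip": -1},
    {"twist": [0,0,3],"xyz": [-1.18,1.47,1.2],"grip": -1},
    {"twist": [0,0,3],"xyz": [-1.18,1.47,1.2],"grip": -1}
  ]
}}

```text
clock: 8.93
position: [0.6164, -0.0292, 0.2007]
ee_rot: [-3.029, -0.827, 0.009]
force: [-0.7, 0.5, 0.5]
width: 1.001
```

```bash
python3 - <<'E'
from h import *
s=arm.observe();print(s["clock"],s["position"],s["joints"],R.from_rotvec(s["ee_rot"]).as_matrix()[:,0],tool((.619,-.031,.035)))
for z in(.037,.067): print(wpix((.619,-.031,z)))
cv2.imwrite("pics/w3.png",arm.get_image("wrist"))
E
```

```text
8.925 [ 0.6164 -0.0292  0.2007] [ 0.1524  0.476  -0.279   1.6163  0.1431  1.0756 -1.2038] [ 0.8612  0.5082 -0.0052] [0.0374 0.0563 2.762 ]
[328.1235 222.7715]
[328.3557 230.9468]
```

View pics/w3.png

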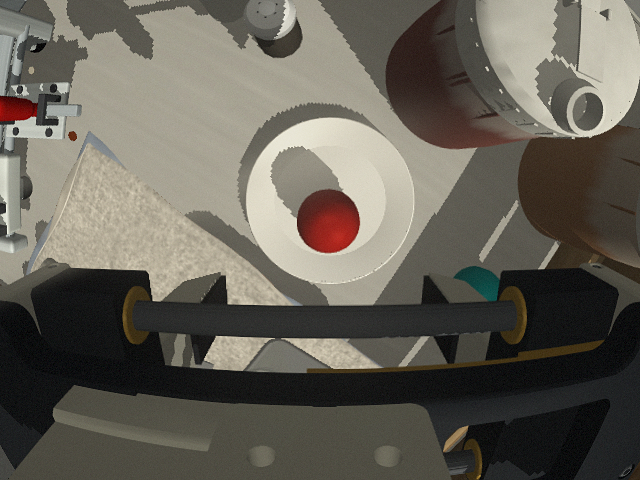

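The tomato is centred at (328,221), matching the prediction of (328,223–231) to about 2 mm. The jaws clear it and the jug, so I'll descend.

{"name": "jog_arm", "arguments": {
  "moves": [
    {"twist": [0,0,0],"xyz": [0.04,0.05,0.8],"grip": -1},
    {"twist": [0,0,0],"xyz": [0.05,0.05,1.6],"grip": -1},
    {"twist": [0,0,0],"xyz": [0.05,0.05,2.3],"grip": -1},
    {"twist": [0,0,0],"xyz": [0.05,0.05,2.7],"grip": -1},
    {"twist": [0,0,0],"xyz": [0.05,0.05,2.7],"grip": -1}
  ],
  "force": 12
}}

```text
clock: 9.6
position: [0.6222, -0.0288, 0.0415]
ee_rot: [-3.028, -0.834, 0.002]
force: [-0.5, 0.3, -0.1]
width: 1.003
```

{"name": "jog_arm", "arguments": {
  "moves": [
    {"twist": [0,0,0],"xyz": [-0.03,0,0.1],"grip": -0.2},
    {"twist": [0,0,0],"xyz": [-0.03,0,0.1],"grip": 0},
    {"twist": [0,0,0],"xyz": [-0.03,0,0.1],"grip": 0.5},
    {"twist": [0,0,0],"xyz": [-0.03,0,0.1],"grip": 1},
    {"twist": [0,0,0],"xyz": [-0.03,0,0.1],"grip": 1}
  ]
}}

```text
clock: 10.22
position: [0.6212, -0.0311, 0.036]
ee_rot: [3.031, 0.826, 0.001]
force: [-1.3, 0.4, 3.6]
width: 0.579
```

{"name": "jog_arm", "arguments": {
  "moves": [
    {"twist": [0,0,0],"xyz": [0,0,0],"grip": 1},
    {"twist": [0,0,0],"xyz": [0,0,0],"grip": 1}
  ]
}}

```text
clock: 10.48
position: [0.6212, -0.0311, 0.036]
ee_rot: [3.031, 0.826, 0.001]
force: [-1.2, 1.5, 5.8]
width: 0.577
```

{"name": "jog_arm", "arguments": {
  "moves": [
    {"twist": [0,0,0],"xyz": [0,0,-0.3],"grip": 1},
    {"twist": [0,0,0],"xyz": [0,0,-1],"grip": 1},
    {"twist": [0,0,0],"xyz": [0,0,-1.8],"grip": 1},
    {"twist": [0,0,0],"xyz": [0,0,-2.7],"grip": 1},
    {"twist": [0,0,0],"xyz": [0,0,-3.6],"grip": 1}
  ]
}}

```text
clock: 11.1
position: [0.6205, -0.0311, 0.2543]
ee_rot: [3.031, 0.826, 0.001]
force: [0.2, 0.0, -0.5]
width: 0.576
```

```bash
python3 - <<'E'
from h import *
s=arm.observe();print(s["clock"],s["position"],s["width"],s["joints"],R.from_rotvec(s["ee_rot"]).as_matrix()[:,0],tool((.558,.391,.25)))
E
```

```text
11.1 [ 0.6205 -0.0311  0.2543] 0.5764899329118278 [ 0.1593  0.4368 -0.2853  1.5401  0.1289  1.1828 -1.1878] [0.8616 0.5076 0.0004] [ 2.6734 -6.5908  0.072 ]
```

{"name": "jog_arm", "arguments": {
  "moves": [
    {"twist": [0,0,0.2],"xyz": [0.27,-0.66,0],"grip": 1},
    {"twist": [0,0,0.4],"xyz": [0.54,-1.32,0],"grip": 1},
    {"twist": [0,0,0.6],"xyz": [0.8,-2.0,0],"grip": 1},
    {"twist": [0,0,0.8],"xyz": [1.1,-2.7,0],"grip": 1},
    {"twist": [0,0,1],"xyz": [1.4,-3.5,0],"grip": 1}
  ]
}}

```text
clock: 11.72
position: [0.5865, 0.1932, 0.2526]
ee_rot: [3.092, 0.556, 0.001]
force: [0.5, 0.9, -0.5]
width: 0.577
```

```bash
python3 - <<'E'
from h import *
s=arm.observe();print(s["clock"],s["position"],s["width"],s["joints"],R.from_rotvec(s["ee_rot"]).as_matrix()[:,0],tool((.558,.391,.25)))
E
```

```text
11.725 [0.5865 0.1932 0.2526] 0.5767709830280642 [-0.197   0.4337 -0.3025  1.5515  0.1365  1.1766 -1.7408] [0.9374 0.3482 0.0006] [ 0.7019 -3.2557  0.0416]
```

{"name": "jog_arm", "arguments": {
  "moves": [
    {"twist": [0,0,0],"xyz": [0.18,-0.85,0],"grip": 1},
    {"twist": [0,0,0],"xyz": [0.36,-1.7,0],"grip": 1},
    {"twist": [0,0,0],"xyz": [0.54,-2.5,0],"grip": 1},
    {"twist": [0,0,0],"xyz": [0.7,-3.2,0],"grip": 1},
    {"twist": [0,0,0],"xyz": [0.7,-3.2,0],"grip": 1}
  ]
}}

```text
clock: 12.35
position: [0.5561, 0.3917, 0.2521]
ee_rot: [-3.087, -0.569, 0.002]
force: [-1.3, -0.7, -0.0]
width: 0.579
```

```bash
python3 - <<'E'
from h import *
s=arm.observe();print(s["clock"],s["position"],s["width"],R.from_rotvec(s["ee_rot"]).as_matrix()[:,0],tool((.558,.391,.09)))
cv2.imwrite("pics/w4.png",arm.get_image("wrist"))
for p in((.558,.391,.06),):print(wpix(p))
E
```

```text
12.35 [0.5561 0.3917 0.2521] 0.5791521727227656 [ 0.9344  0.3563 -0.0005] [0.0263 0.0307 2.701 ]
[322.4185 217.5894]
```

View pics/w4.png

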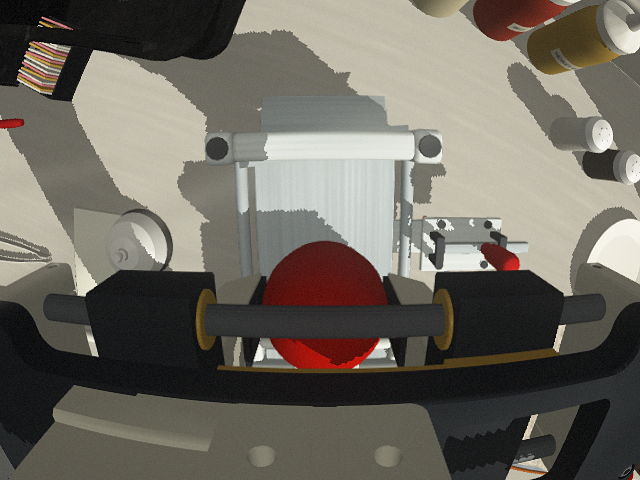

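The tomato is held upright and centred between the blade uprights (caps at columns 219 and 429, middle 324). The bar is ahead of it at row 145, so I'll lower it.

{"name": "jog_arm", "arguments": {
  "moves": [
    {"twist": [0,0,0],"xyz": [0.02,0.03,0.6],"grip": 1},
    {"twist": [0,0,0],"xyz": [0.02,0.03,1.2],"grip": 1},
    {"twist": [0,0,0],"xyz": [0.02,0.03,1.8],"grip": 1},
    {"twist": [0,0,0],"xyz": [0.02,0.03,2.3],"grip": 1},
    {"twist": [0,0,0],"xyz": [0.02,0.03,2.55],"grip": 1}
  ]
}}

```text
clock: 13.02
position: [0.5609, 0.3835, 0.0974]
ee_rot: [3.09, 0.556, -0.002]
force: [-0.7, -0.0, -0.3]
width: 0.574
```

{"name": "jog_arm", "arguments": {
  "moves": [
    {"twist": [0,0,0],"xyz": [0,0,0.05],"grip": 1},
    {"twist": [0,0,0],"xyz": [0,0,0.05],"grip": 1}
  ]
}}

```text
clock: 13.28
position: [0.5613, 0.3858, 0.0967]
ee_rot: [-3.091, -0.558, -0.002]
force: [-0.8, 0.8, -1.2]
width: 0.58
```

{"name": "jog_arm", "arguments": {
  "moves": [
    {"twist": [0,0,0],"xyz": [0,0,0.07],"grip": 1},
    {"twist": [0,0,0],"xyz": [0,0,0.07],"grip": 1},
    {"twist": [0,0,0],"xyz": [0,0,0.07],"grip": 1}
  ]
}}

```text
clock: 13.65
position: [0.5608, 0.3858, 0.0916]
ee_rot: [-3.091, -0.559, -0.0]
force: [-0.3, -0.5, -1.1]
width: 0.576
```

{"name": "jog_arm", "arguments": {
  "moves": [
    {"twist": [0,0,0],"xyz": [0,0,0.03],"grip": 1},
    {"twist": [0,0,0],"xyz": [0,0,0.05],"grip": 1},
    {"twist": [0,0,0],"xyz": [0,0,0.05],"grip": 1}
  ]
}}

```text
clock: 14.02
position: [0.5608, 0.3858, 0.0891]
ee_rot: [-3.091, -0.559, -0.001]
force: [-1.2, -2.2, 5.0]
width: 0.579
```

It has touched down (5 N up), so I'll release and rise.

{"name": "jog_arm", "arguments": {
  "moves": [
    {"twist": [0,0,0],"xyz": [0,0,-0.02],"grip": -0.3},
    {"twist": [0,0,0],"xyz": [0,0,-0.02],"grip": -0.6},
    {"twist": [0,0,0],"xyz": [0,0,-0.02],"grip": -1},
    {"twist": [0,0,0],"xyz": [0,0,-0.02],"grip": -1},
    {"twist": [0,0,0],"xyz": [0,0,-0.02],"grip": -1}
  ]
}}

```text
clock: 14.65
position: [0.5607, 0.3857, 0.0894]
ee_rot: [3.091, 0.559, -0.0]
force: [0.4, 0.2, 0.0]
width: 0.991
```

{"name": "jog_arm", "arguments": {
  "moves": [
    {"twist": [0,0,0],"xyz": [0,0,-0.5],"grip": -1},
    {"twist": [0,0,0],"xyz": [0,0,-1.3],"grip": -1},
    {"twist": [0,0,0],"xyz": [0,0,-2.1],"grip": -1},
    {"twist": [0,0,0],"xyz": [0,0,-2.9],"grip": -1},
    {"twist": [0,0,0],"xyz": [0,0,-2.9],"grip": -1}
  ]
}}

```text
clock: 15.28
position: [0.5621, 0.3873, 0.2685]
ee_rot: [-3.088, -0.558, -0.011]
force: [0.6, -0.2, 0.3]
width: 1.002
```

```bash
python3 - <<'E'
from h import *
s=arm.observe();print(s["clock"],s["position"],s["force"],s["width"],"bay pix",wpix((.558,.391,.12)),wpix((.558,.391,.09)),proj("side",(.558,.391,.09)))
w=arm.get_image("wrist");a=arm.get_image("side")
cv2.imwrite("pics/c5.png",np.hstack([cv2.resize(a[270:410,180:360],(450,350)),cv2.resize(w[90:390,170:520],(350,300)) if 0 else cv2.copyMakeBorder(w[90:390,170:520],0,50,0,0,0)]))
E
```

```text
15.275 [0.5621 0.3873 0.2685] [ 0.5749 -0.1564  0.3251] 1.0022825602893188 bay pix [318.6744 233.7191] [319.2829 226.0989] [248.6479 343.1892]
```

View pics/c5.png

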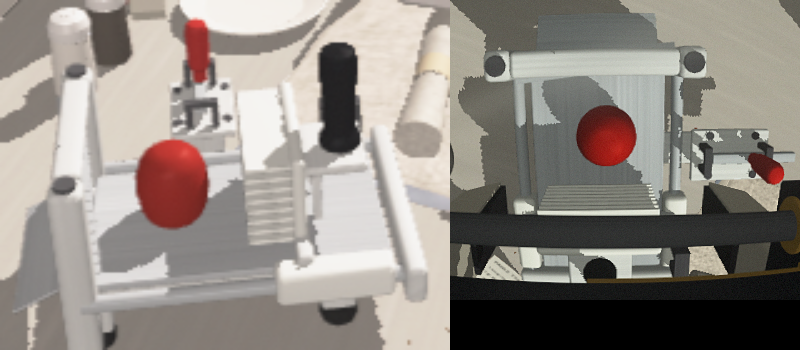

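The tomato stands upright in the bay. Its centre is at (326,225) in the wrist view against a predicted bay centre of (319,229), and at (248.8,343.6) in the side view against (248.6,343.2). That puts it about 6 mm off at most. The bolt is out, the pusher is back, the shaker in the crop stands and the gripper is clear.

```bash
python3 -c "
from cell import arm
print(arm.sign_off(), arm.observe()['clock'])"
```

```text
the job is handed in; nothing more can be done
the job is handed in; nothing more can be done
```

The job is done and handed in at about 15 s of robot time. I got no verdict back, so the result below rests on my own checks.

- **Bolt:** I drew it 30 mm to its stop. The force rose to about 14 N with no further motion.
- **Pusher:** I pulled it back 110 mm to its end stop, where the force reached about 10 N.
- **Tomato:** I moved it from the side plate and set it down in the bay, touching at 5 N, then released it. The last wrist and side pictures show it upright. It is about 6 mm off the bay centre across the slide in the wrist view, and within 1 pixel of the centre in the side view.
- **Surroundings:** Before handing in, the gripper was clear with zero force on it, and the last pictures showed the bolt out and the pusher back. The shakers were standing in the last views that showed them. I never brought the fingers near the blades.

One slip on the way: two move calls were refused because I left out the twist. Nothing moved, and I resent them. None of the later checks disagreed.

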